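Close the vented samples in order

ROBOT

A 6-joint arm with a two-finger parallel gripper is mounted at the origin on a cart in front of the work surface, level with it; the furniture and walls round the work are solid. World frame = base frame: x ahead of the robot, y to its left, z up, the work surface at z = 0. Lengths are in m, angles in rad, forces in N, time in s.
With the tool pointing down it reaches from about 0.35 to 0.85 m from the base axis. Payload 8.1 kg.
Tool frame: the origin (TCP) lies at the centre of the arm's flange, where the gripper is bolted on; the fingertips stand 173 mm ahead of it and the grasp point (between the pads) lies 155 mm ahead of it; z points along the fingers, x is the direction in which the jaws open and shut, and the axes are right-handed (so a half turn about z gives the same grasp; the last joint's range is limited). The gripper opens to 85 mm and grips with 20 to 120 N. Pads are 22 mm wide; open, the fingers measure 114 mm over their backs; the gripper's body (76 mm by 85 mm) begins 54 mm behind the grasp point. The pads swing forward as they close: fully open they stand 13 mm farther back than shut.
Start: joints at [1.137, 0.13, 1.488, -0, 1.523, -0.085], TCP at [0.205, 0.564, 0.405] pointing down, gripper open.
Joint ranges: [-2.96, 2.96], [-0.89, 2.26], [0.02, 2.5], [-1.34, 4.48], [0, 2.73], [-2.66, 2.66]. Speed limits (rad/s): [2.39, 2.39, 2.79, 3.14, 3.14, 3.14].

INTERFACE

Orientations are given as a unit quaternion [w, x, y, z].
In Python, from rig import get_state, grab_frame, workorder, nets gives the robot as it stands.
- The arm moves only by the tool drive_tool, never from a script. Its argument "motion" is a list of rows, each an object of numbers: "dx", "dy", "dz": the shift along the world's x, y, z in cm; "ax", "ay", "az": the turn, a rotation vector about the world's x, y, z in rad. A call has exactly 10 rows; each row is the pose to reach, as a shift and turn from the pose measured when the call began; what a row does not reach only later rows make up. A row lasts 1/8 s, in which the tool goes at most 62.5 mm and 10.7 degrees, less where a joint would pass 70% of its speed; a pose out of reach is approached as far as the arm can. A call with a gripper value outside its range is refused whole. "claw" is the gripper command: -1 is fully open, 1 is shut, values between are in proportion, set as the call begins (left out, the last holds). The fingers move at their own pace and stop on an object; "force" is the grip in N (left out, the last holds). Time passes only in rows, so rows that repeat a pose let the fingers close, or fill a call up. It gives the time, the measured TCP pose, the force and the opening at its end, in the units of the state.
- get_state(): the state, without advancing time (a new reading comes with each control period).
- grab_frame(name): name is "side" or "top"; returns a dict with "frame" (480x640x3 uint8, blue, green, red), "camera_matrix" (3x3 intrinsics, pixels), "origin" and "attitude" of the camera in the world. Camera axes: x right, y down, z forward; pixel columns grow to the right and rows downward; lengths in m; the calibration is good to about 2 mm. A picture is of the moment at which its call begins. There is no depth.
- workorder.finish_job(): hands the job in, once; it reports no verdict.
Trained networks look in the newest picture that a camera, given by its name, has taken for a name from the list of things; names that differ only in an ending like _2 or _b are one class to them, and where a whole thing is asked for, a point or a joint stands for the part that bears it (a point fixed in the world has none). Each returns a list of dicts, best first, with "confidence" (0 to 1); they miss things now and then, are a little off and sometimes report something else, mostly with a low value. They report only what shows in the picture. A call takes as long as a camera call. They do not tell look-alikes from the thing itself.
- nets.cut_out(target, camera): "region" (480x640 bool, what is visible of it) and "bbox" ([left, top, right, bottom] as shares, 0 to 1, of the picture: columns of its width, rows of its height, round what is visible of it).
- nets.place_of(target, camera): "at" ([row, column] as shares, 0 to 1, of the picture: columns of its width, rows of its height: a listed point, or the origin of a listed thing).
The state is a dict: "clock": time; "joint_positions": joint angles; "qd": joint speeds; "joint_efforts": joint torques, N m; "ee_pos": TCP position; "ee_rot": TCP orientation; "force": force on the tool from outside, world axes, zero at the start; "ft_torque": the same for the moment, N m; "grip_width": opening from 0.0 (shut) to 1.0 (fully open).
Only numpy, scipy, OpenCV 4.12 (cv2) and the standard library are available. Lean on these libraries where they do the work, as an engineer would, in place of code of your own. Each camera call takes 0.05 s, during which the arm holds its last target.

TASK

The vented samples are ready to be closed: with the fingertips, press each raised stopper lightly straight down until it is fully home, first on the conical flask, then on the squat round jar, then on the slim round bottle. The square bottle is still venting, so leave its stopper raised. Only press: do not lift, shove or tip any vessel, and leave the other things on the bench where they are.

Things in the scene. Friction and masses are not known exactly. Their poses are not given: they have to be found in the camera images.
- flask: clear glass conical flask with a little yellow contents, 65 mm across at its base, rim 110 mm high; stands loose, 0.24 to 0.48 kg. Origin: centre of its underside, z up.
- flask_stopper (a joint): How far the stopper of this vessel is pressed in, m: 0 = fully raised, 0.012 = home (its collar on the rim). It starts between 0 and 0.0015. It slides straight down, resists with about 3 N all the way, and stays where it is left.
- flask_stopper_top (a point): Centre of the flat top of this stopper (reddish-brown rubber: a collar 35 mm across and 8 mm thick, on it a round crown 30 mm across and 8 mm high that springs about 1 mm for every 5 N), on the vessel's axis; 138 mm above the bench when fully raised, 126 mm when home. It moves with the stopper.
- jar: squat round white plastic jar with a short neck, 74 mm across, rim 70 mm high: the lowest and widest of the white ones; stands loose, 0.24 to 0.48 kg. Origin: centre of its underside, z up.
- jar_stopper (a joint): How far the stopper of this vessel is pressed in, m: 0 = fully raised, 0.012 = home (its collar on the rim). It starts between 0 and 0.0015. It slides straight down, resists with about 3 N all the way, and stays where it is left.
- jar_stopper_top (a point): Centre of the flat top of this stopper (reddish-brown rubber: a collar 35 mm across and 8 mm thick, on it a round crown 30 mm across and 8 mm high that springs about 1 mm for every 5 N), on the vessel's axis; 98 mm above the bench when fully raised, 86 mm when home. It moves with the stopper.
- slim_bottle: slim round white plastic bottle, 52 mm across, rim 130 mm high: the tallest of the stoppered vessels; stands loose, 0.24 to 0.48 kg. Origin: centre of its underside, z up.
- slim_bottle_stopper (a joint): How far the stopper of this vessel is pressed in, m: 0 = fully raised, 0.012 = home (its collar on the rim). It starts between 0 and 0.0015. It slides straight down, resists with about 3 N all the way, and stays where it is left.
- slim_bottle_stopper_top (a point): Centre of the flat top of this stopper (reddish-brown rubber: a collar 35 mm across and 8 mm thick, on it a round crown 30 mm across and 8 mm high that springs about 1 mm for every 5 N), on the vessel's axis; 158 mm above the bench when fully raised, 146 mm when home. It moves with the stopper.
- square_bottle: white plastic bottle with a square body 56 x 56 mm and a round neck, rim 100 mm high; its stopper is to stay raised; stands loose, 0.24 to 0.48 kg. Origin: centre of its underside, z up.
- square_bottle_stopper (a joint): How far the stopper of this vessel is pressed in, m: 0 = fully raised, 0.012 = home (its collar on the rim). It starts between 0 and 0.0015. It slides straight down, resists with about 3 N all the way, and stays where it is left.
- square_bottle_stopper_top (a point): Centre of the flat top of this stopper (reddish-brown rubber: a collar 35 mm across and 8 mm thick, on it a round crown 30 mm across and 8 mm high that springs about 1 mm for every 5 N), on the vessel's axis; 128 mm above the bench when fully raised, 116 mm when home. It moves with the stopper.
- spare_stopper: loose rubber stopper 33 mm across, 26 mm high, lying spare on the bench between the vessels. Bystander, loose, to be left where it is. Origin: centre of its underside.
- vial: sample vial with screw cap, 24 mm across, 52 mm high. Bystander, loose, to be left where it is. Origin: centre of its underside.
- the_crucible: white porcelain crucible, 42 mm across, 35 mm high. Bystander, loose, to be left where it is. Origin: centre of its underside.
- beaker: glass beaker, 56 mm across, 70 mm high, behind the work. Bystander, loose, to be left where it is. Origin: centre of its underside.
- dropper: brown dropper bottle, 33 mm across, 64 mm high. Bystander, loose, to be left where it is. Origin: centre of its underside.
- brass_weight: knobbed brass-coloured weight, 26 mm across, 41 mm high, behind the work. Bystander, loose, to be left where it is. Origin: centre of its underside.
Not all that is in view belongs to the job. Leave any blue or purple look-alike of the square_bottle alone. Leave any orange or turquoise look-alike of the jar alone.

How it is judged:
By the outcome, as a careful person would: the job done as asked, in the order asked, and still so for the second after the job is handed in, with the robot touching nothing.
It also fails if it takes over 51 s, if anything falls off the work surface, if the arm or the gripper's body presses on something with over 40 N, if the wrist force passes 120 N, or if a joint passes its speed limit or range.

## Working session

There is one attempt and no reset: what is moved stays moved. The work goes in short steps, Python scripts to look and compute and a tool call to move; the robot and the scene stay as the last step left them, time stands still between calls to the robot, and variables do not carry over. Pictures are saved under pics/ and viewed, and the job is handed in when it is done.

Besides the shell and the picture viewer there is one more tool, called after ">>>" as a command line: name --argument value ..., lists and objects as JSON in quotes. drive_tool: Moves the arm, as the interface text tells. Its arguments: {"type":"object","properties":{"motion":{"type":"array"},"claw":{"type":"number"},"force":{"type":"number"}},"required":["motion"]}

```bash
mkdir -p pics; ls
cat > h.py <<'E'
import numpy as np,cv2
from rig import get_state,grab_frame,workorder,nets
from scipy.spatial.transform import Rotation as R
def att(f):
    a=np.array(f["attitude"],float)
    return a if a.shape==(3,3) else R.from_quat(a,scalar_first=True).as_matrix()
def ray(f,uv):
    K=np.array(f["camera_matrix"]);d=att(f)@np.linalg.solve(K,[uv[0],uv[1],1.]);return np.array(f["origin"]),d
def atz(f,uv,z):
    o,d=ray(f,uv);return o+d*(z-o[2])/d[2]
def proj(f,p):
    K=np.array(f["camera_matrix"]);c=K@(att(f).T@(np.array(p)-np.array(f["origin"])));return c[:2]/c[2]
def tri(f1,u1,f2,u2):
    o1,d1=ray(f1,u1);o2,d2=ray(f2,u2);d1/=np.linalg.norm(d1);d2/=np.linalg.norm(d2)
    s=np.linalg.lstsq(np.c_[d1,-d2],o2-o1,rcond=None)[0];a=o1+s[0]*d1;b=o2+s[1]*d2
    return (a+b)/2,np.linalg.norm(a-b)
E
python3 - <<'E'
from h import *
F={}
for c in("top","side"):
    F[c]=grab_frame(c);cv2.imwrite(f"pics/{c}0.png",F[c]["frame"]);print(c,F[c]["origin"],F[c]["attitude"],F[c]["camera_matrix"])
for n,h in (("flask",.138),("jar",.098),("slim_bottle",.158),("square_bottle",.128)):
    for c in("top","side"):
        for r in nets.place_of(n+"_stopper_top",c)[:4]:
            uv=(r["at"][1]*640,r["at"][0]*480);print(n,c,round(r["confidence"],2),np.round(uv,1),np.round(atz(F[c],uv,h-.001),3))
print(get_state())
E
```

```text
pics
top [0.53555655 0.0058433  1.19773286] [-0.02606688  0.71053058 -0.70313648  0.00811802] [[580.22022025   0.         319.64492815]
 [  0.         580.22022025 223.70513826]
 [  0.           0.           1.        ]]
side [ 0.38750643 -0.79189797  0.73578927] [-0.4496122   0.88589921 -0.09935347  0.05621704] [[503.49875855   0.         319.32887127]
 [  0.         503.49875855 231.84370121]
 [  0.           0.           1.        ]]
flask top 0.55 [477.4 299.7] [ 0.452 -0.254  0.137]
flask side 0.58 [276.5 341.2] [ 0.449 -0.26   0.137]
jar top 0.62 [380.3 203.9] [ 0.627 -0.081  0.097]
jar top 0.62 [451.8 239.6] [ 0.561 -0.216  0.097]
jar side 0.66 [357.1 268.7] [ 0.637 -0.076  0.097]
jar side 0.6 [334.8 322.6] [ 0.558 -0.205  0.097]
jar side 0.55 [426.1 283.7] [ 0.752 -0.146  0.097]
jar side 0.49 [402.  351.5] [ 0.649 -0.291  0.097]
slim_bottle top 0.61 [326.9 285.6] [0.475 0.018 0.157]
slim_bottle side 0.53 [266.1 226.4] [0.474 0.02  0.157]
square_bottle top 0.76 [209.2 220.8] [0.591 0.239 0.127]
square_bottle top 0.63 [252.1 179.9] [0.668 0.16  0.127]
square_bottle top 0.51 [17
[... 185 characters left out ...]
[0.596 0.273 0.127]
{'clock': 0.5, 'joint_positions': array([ 1.13660321e+00,  1.30409156e-01,  1.48821489e+00, -1.20680585e-05,
        1.52299287e+00, -8.54133806e-02]), 'qd': array([-0.00036824, -0.00025636, -0.0020491 , -0.00092868,  0.0034488 ,
        0.0003495 ]), 'joint_efforts': array([-2.38096036e-04, -5.68721402e+01, -5.00355506e+01, -1.58624966e-04,
        2.92173194e-03, -6.55170152e-05]), 'ee_pos': array([0.20504096, 0.56388153, 0.40467856]), 'ee_rot': array([ 1.12986888e-05,  8.19069817e-01,  5.73693852e-01, -7.46724250e-06]), 'force': array([-0.40861415,  0.92019208, -0.03410266]), 'ft_torque': array([-0.00750796, -0.06663885, -0.02389838]), 'grip_width': 0.9997364016388867}
```

View pics/top0.png

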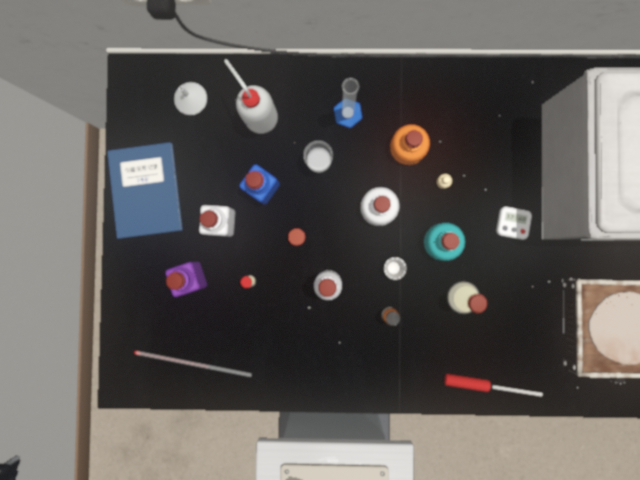

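View pics/side0.png

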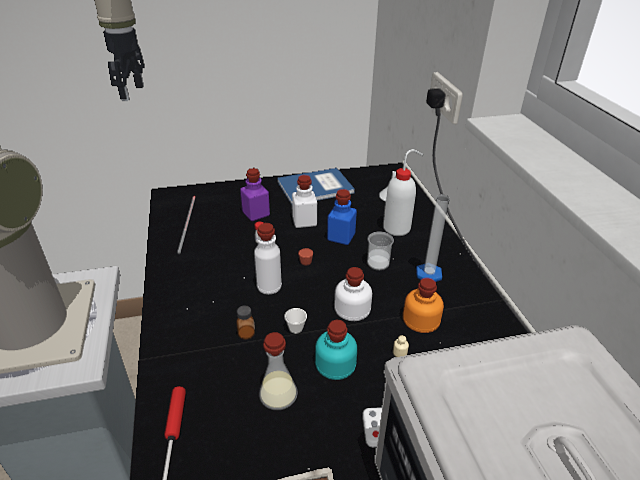

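The top view shows the flask stopper at (477,300), the white jar at (380,204), the slim bottle at (327,286) and the white square bottle at (209,221). The orange, turquoise, blue and purple vessels are look-alikes. Next I'll refine the positions with masks from both cameras.

Run:
```python
from h import *
from scipy.optimize import least_squares
F={c:grab_frame(c) for c in("top","side")}
P={"flask":((477,300),(276,341),.110),"jar":((380,204),(356,270),.070),"slim_bottle":((327,286),(266,227),.130),"square_bottle":((209,221),(303,175),.1)}
masks={}
for c in F:
    hsv=cv2.cvtColor(F[c]["frame"],cv2.COLOR_BGR2HSV)
    m=((hsv[...,0]<9)|(hsv[...,0]>172))&(hsv[...,1]>90)&(hsv[...,2]>40)
    masks[c]=cv2.connectedComponentsWithStats(m.astype(np.uint8))
def sil(f,p,rim,s):
    z=rim+12e-3-s; t=np.linspace(0,2*np.pi,60)
    pts=[]
    for r,a in((.0175,z),(.0175,z+.008),(.015,z+.008),(.015,z+.016)):
        pts+= [proj(f,(p[0]+r*np.cos(k),p[1]+r*np.sin(k),a)) for k in t]
    return cv2.convexHull(np.array(pts,np.float32))
for n,(ut,us,rim) in P.items():
    obs={}
    for c,u in(("top",ut),("side",us)):
        k,l,st,ce=masks[c]; i=l[int(u[1]),int(u[0])]
        obs[c]=ce[i]+0.5*0; print(n,c,i,st[i],np.round(ce[i],1),end=' ')
        mm=cv2.moments(sil(F[c],(*atz(F[c],u,rim+.02)[:2],),rim,.0007)); print("pred area",mm["m00"])
    def res(p,cs=("top","side")):
        o=[]
        for c in cs:
            mm=cv2.moments(sil(F[c],p,rim,.0007)); o+=[mm["m10"]/mm["m00"]-obs[c][0],mm["m01"]/mm["m00"]-obs[c][1]]
        return o
    x0=atz(F["top"],ut,rim+.02)[:2]
    for cs in(("top",),("side",),("top","side")):
        s=least_squares(res,x0,args=(cs,),diff_step=1e-3);print("  ",cs,np.round(s.x,4),np.round(s.fun,1))
    try:
        nt=[r for r in nets.place_of(n+"_stopper_top","top")]
    except Exception as e: print(e)
```

```text
flask top 52 [469 293  19  21 310] [478.2 303.4] pred area 312.7505781115033
flask side 20 [263 332  23  24 415] [274.1 343.1] pred area 411.90081880427897
   ('top',) [ 0.4445 -0.2578] [0. 0.]
   ('side',) [ 0.4459 -0.2548] [-0.  0.]
   ('top', 'side') [ 0.4452 -0.2565] [-0.7 -0.4 -0.2  0.9]
jar top 44 [374 197  16  15 181] [381.5 203.8] pred area 269.57656450383365
jar side 8 [345 267  19  20 276] [354.4 275.8] pred area 247.10368229122832
   ('top',) [ 0.6286 -0.0838] [ 0. -0.]
   ('side',) [ 0.6292 -0.0844] [0. 0.]
   ('top', 'side') [ 0.6289 -0.084 ] [ 0.1 -0.2 -0.2 -0.1]
slim_bottle top 51 [319 280  17  16 223] [326.8 287.4] pred area 300.75969872344285
slim_bottle side 6 [254 221  21  20 290] [264.4 230. ] pred area 234.10378027404658
   ('top',) [0.4714 0.0187] [-0. -0.]
   ('side',) [0.4708 0.021 ] [-0.  0.]
   ('top', 'side') [0.471  0.0192] [-0.3  0.2  0.3  0.5]
square_bottle top 45 [199 211  18  16 214] [207.9 218.6] pred area 288.22186467424035
square_bottle side 3 [297 175  14  15 153] [303.9 181.6] pred area 148.1023182568606
   ('top',) [0.5953 0.2436] [-0. -0.]
   ('side',) [0.5956 0.2391] [ 0. -0.]
   ('top', 'side') [0.5956 0.2429] [ 0.4 -0.2 -0.3 -0.8]
```

>>> drive_tool --motion '[{"dx": 4, "dy": -4, "dz": 0}, {"dx": 8, "dy": -8, "dz": 0}, {"dx": 12, "dy": -12, "dz": 0}, {"dx": 15, "dy": -17, "dz": 0}, {"dx": 18, "dy": -22, "dz": 0}, {"dx": 20, "dy": -27, "dz": 0}, {"dx": 22, "dy": -32, "dz": 0}, {"dx": 24, "dy": -37, "dz": 0}, {"dx": 24, "dy": -42, "dz": 0}, {"dx": 24, "dy": -47, "dz": 0}]' --claw 1 --force 40

```text
$.motion[0]: bad value
```

>>> drive_tool --motion '[{"dx": 4, "dy": -4, "dz": 0, "ax": 0, "ay": 0, "az": 0}, {"dx": 8, "dy": -8, "dz": 0, "ax": 0, "ay": 0, "az": 0}, {"dx": 12, "dy": -12, "dz": 0, "ax": 0, "ay": 0, "az": 0}, {"dx": 15, "dy": -17, "dz": 0, "ax": 0, "ay": 0, "az": 0}, {"dx": 18, "dy": -22, "dz": 0, "ax": 0, "ay": 0, "az": 0}, {"dx": 20, "dy": -27, "dz": 0, "ax": 0, "ay": 0, "az": 0}, {"dx": 22, "dy": -32, "dz": 0, "ax": 0, "ay": 0, "az": 0}, {"dx": 24, "dy": -37, "dz": 0, "ax": 0, "ay": 0, "az": 0}, {"dx": 24, "dy": -42, "dz": 0, "ax": 0, "ay": 0, "az": 0}, {"dx": 24, "dy": -47, "dz": 0, "ax": 0, "ay": 0, "az": 0}]' --claw 1 --force 40

```text
clock: 2.05
ee_pos: [0.445, 0.0922, 0.4049]
ee_rot: [0.0, 0.819, 0.574, 0.0]
force: [1.7, 0.3, -0.3]
grip_width: -0.001
```

>>> drive_tool --motion '[{"dx": 0, "dy": -5, "dz": 0, "ax": 0, "ay": 0, "az": 0}, {"dx": 0, "dy": -10, "dz": 0, "ax": 0, "ay": 0, "az": 0}, {"dx": 0, "dy": -15, "dz": 0, "ax": 0, "ay": 0, "az": 0}, {"dx": 0, "dy": -20, "dz": 0, "ax": 0, "ay": 0, "az": 0}, {"dx": 0, "dy": -25, "dz": 0, "ax": 0, "ay": 0, "az": 0}, {"dx": 0, "dy": -30, "dz": 0, "ax": 0, "ay": 0, "az": 0}, {"dx": 0, "dy": -34.8, "dz": 0, "ax": 0, "ay": 0, "az": 0}, {"dx": 0, "dy": -34.8, "dz": -3, "ax": 0, "ay": 0, "az": 0}, {"dx": 0, "dy": -34.8, "dz": -6, "ax": 0, "ay": 0, "az": 0}, {"dx": 0, "dy": -34.8, "dz": -7.7, "ax": 0, "ay": 0, "az": 0}]'

```text
clock: 3.3
ee_pos: [0.4445, -0.2557, 0.3261]
ee_rot: [-0.001, 0.819, 0.573, -0.0]
force: [-0.0, 0.7, -0.4]
grip_width: 0.002
```

```bash
cat > look.py <<'E'
import sys
from h import *
s=get_state();print(s["clock"],np.round(s["ee_pos"],4),np.round(s["ee_rot"],3),np.round(s["force"],2),np.round(s["ft_torque"],2),s["grip_width"])
n=sys.argv[1];T=R.from_quat(s["ee_rot"],scalar_first=True).as_matrix();p=s["ee_pos"]+.173*T[:,2];print("tip",p)
o=[]
for c in("top","side"):
    f=grab_frame(c);u=proj(f,p).astype(int);print(c,u)
    x=np.clip(u[0]-60,0,520);y=np.clip(u[1]-70,0,340)
    o.append(cv2.resize(f["frame"][y:y+140,x:x+120],(396,462),interpolation=cv2.INTER_CUBIC))
cv2.imwrite(f"pics/{n}.png",np.hstack(o))
E
python3 look.py a1
```

```text
3.3 [ 0.4445 -0.2557  0.3261] [-0.001  0.819  0.573 -0.   ] [-0.04  0.72 -0.41] [-0.02  0.06  0.01] 0.0017821543965485535
tip [ 0.44429207 -0.25543728  0.15314516]
top [480 304]
side [272 332]
```

View pics/a1.png

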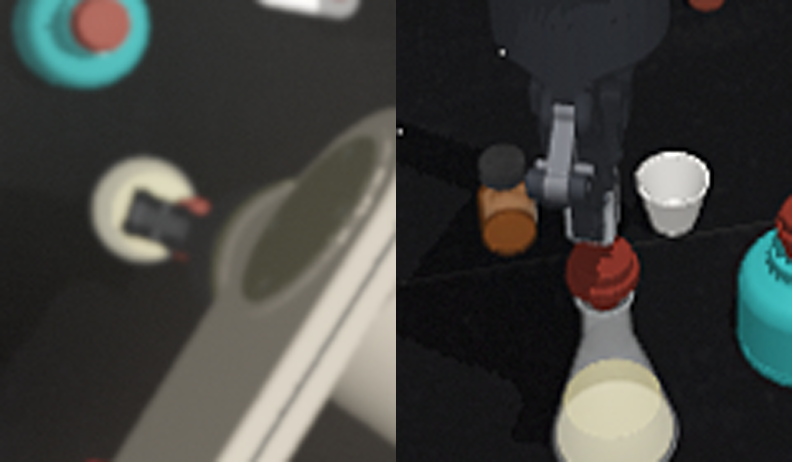

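Run:
```python
from h import *
for c in("top","side"):
    f=grab_frame(c)
    for z in(.153,.137,.13,.12,.05,0): print(c,z,proj(f,(.4443,-.2554,z)))
    hsv=cv2.cvtColor(f["frame"],cv2.COLOR_BGR2HSV)
    m=((hsv[...,0]<9)|(hsv[...,0]>172))&(hsv[...,1]>90)&(hsv[...,2]>40)
    sub=m[285:380,250:300] if c=="side" else m[285:320,460:500]
    print(np.where(sub.any(0))[0][[0,-1]]+(250 if c=="side" else 460),np.where(sub.any(1))[0][[0,-1]]+285)
    for r in nets.cut_out("flask",c)[:1]: print(r["confidence"],np.array(r["bbox"])*[640,480,640,480])
    for r in nets.place_of("flask",c)[:1]: print(r["confidence"],np.array(r["at"])*[480,640])
```

```text
top 0.153 [480.64294329 304.8517865 ]
top 0.137 [478.41127744 304.04406223]
top 0.13 [477.45617636 303.69837503]
top 0.12 [476.11349273 303.21240704]
top 0.05 [467.37623049 300.05006141]
top 0 [461.76645421 298.01967122]
[473 483] [293 312]
0.76 [446.784 282.384 482.688 310.08 ]
0.94 [297.504 464.192]
side 0.153 [272.43854342 332.2358304 ]
side 0.137 [272.89646994 339.31940048]
side 0.13 [273.09337144 342.3652289 ]
side 0.12 [273.37111447 346.66157813]
side 0.05 [275.20570427 375.04046639]
side 0 [276.4090779 393.6552029]
[251 285] [333 355]
0.74 [259.2   334.608 297.216 409.392]
0.89 [394.08 280.  ]
```

>>> drive_tool --motion '[{"dx": 0.1, "dy": -0.1, "dz": -0.4, "ax": 0, "ay": 0, "az": 0}, {"dx": 0.1, "dy": -0.1, "dz": -0.8, "ax": 0, "ay": 0, "az": 0}, {"dx": 0.1, "dy": -0.1, "dz": -1.2, "ax": 0, "ay": 0, "az": 0}, {"dx": 0.1, "dy": -0.1, "dz": -1.4, "ax": 0, "ay": 0, "az": 0}, {"dx": 0.1, "dy": -0.1, "dz": -1.6, "ax": 0, "ay": 0, "az": 0}, {"dx": 0.1, "dy": -0.1, "dz": -1.8, "ax": 0, "ay": 0, "az": 0}, {"dx": 0.1, "dy": -0.1, "dz": -2.0, "ax": 0, "ay": 0, "az": 0}, {"dx": 0.1, "dy": -0.1, "dz": -2.2, "ax": 0, "ay": 0, "az": 0}, {"dx": 0.1, "dy": -0.1, "dz": -2.2, "ax": 0, "ay": 0, "az": 0}, {"dx": 0.1, "dy": -0.1, "dz": -2.2, "ax": 0, "ay": 0, "az": 0}]'

```text
clock: 4.95
ee_pos: [0.4465, -0.257, 0.3075]
ee_rot: [0.001, 0.819, 0.574, 0.001]
force: [-0.3, -0.2, 2.9]
grip_width: -0.001
```

```bash
python3 look.py a2
```

```text
4.95 [ 0.4465 -0.257   0.3075] [0.001 0.819 0.574 0.001] [-0.3  -0.17  2.92] [-0.03 -0.01 -0.01] -0.0008874525462914111
tip [ 0.44694189 -0.25725076  0.13449673]
top [479 302]
side [274 341]
```

View pics/a2.png

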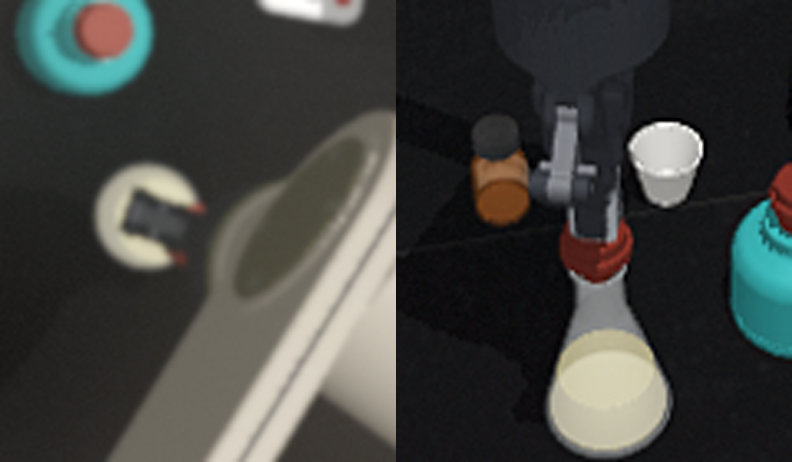

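>>> drive_tool --motion '[{"dx": 0, "dy": 0, "dz": -0.1, "ax": 0, "ay": 0, "az": 0}, {"dx": 0, "dy": 0, "dz": -0.2, "ax": 0, "ay": 0, "az": 0}, {"dx": 0, "dy": 0, "dz": -0.3, "ax": 0, "ay": 0, "az": 0}, {"dx": 0, "dy": 0, "dz": -0.4, "ax": 0, "ay": 0, "az": 0}, {"dx": 0, "dy": 0, "dz": -0.5, "ax": 0, "ay": 0, "az": 0}, {"dx": 0, "dy": 0, "dz": -0.6, "ax": 0, "ay": 0, "az": 0}, {"dx": 0, "dy": 0, "dz": -0.7, "ax": 0, "ay": 0, "az": 0}, {"dx": 0, "dy": 0, "dz": -0.7, "ax": 0, "ay": 0, "az": 0}, {"dx": 0, "dy": 0, "dz": -0.7, "ax": 0, "ay": 0, "az": 0}, {"dx": 0, "dy": 0, "dz": -0.7, "ax": 0, "ay": 0, "az": 0}]'

```text
clock: 6.3
ee_pos: [0.4465, -0.257, 0.3005]
ee_rot: [0.001, 0.819, 0.574, 0.001]
force: [-0.0, -0.1, 1.6]
grip_width: 0.005
```

```bash
python3 -c "
from h import *
s=get_state();print(s['clock'],s['ee_pos'],s['force'],s['ft_torque'])"
```

```text
6.3 [ 0.44647244 -0.25697852  0.30046349] [-0.0329464  -0.07277041  1.60409027] [-0.1432514  -0.05268541  0.02098154]
```

>>> drive_tool --motion '[{"dx": 0, "dy": 0, "dz": -0.05, "ax": 0, "ay": 0, "az": 0}, {"dx": 0, "dy": 0, "dz": -0.1, "ax": 0, "ay": 0, "az": 0}, {"dx": 0, "dy": 0, "dz": -0.15, "ax": 0, "ay": 0, "az": 0}, {"dx": 0, "dy": 0, "dz": -0.2, "ax": 0, "ay": 0, "az": 0}, {"dx": 0, "dy": 0, "dz": -0.25, "ax": 0, "ay": 0, "az": 0}, {"dx": 0, "dy": 0, "dz": -0.3, "ax": 0, "ay": 0, "az": 0}, {"dx": 0, "dy": 0, "dz": -0.3, "ax": 0, "ay": 0, "az": 0}, {"dx": 0, "dy": 0, "dz": -0.3, "ax": 0, "ay": 0, "az": 0}, {"dx": 0, "dy": 0, "dz": -0.3, "ax": 0, "ay": 0, "az": 0}, {"dx": 0, "dy": 0, "dz": -0.3, "ax": 0, "ay": 0, "az": 0}]'

```text
clock: 7.55
ee_pos: [0.4466, -0.2571, 0.298]
ee_rot: [0.002, 0.819, 0.574, 0.001]
force: [-0.5, -1.2, 6.0]
grip_width: 0.003
```

```bash
python3 look.py a3
```

```text
7.55 [ 0.4466 -0.2571  0.298 ] [0.002 0.819 0.574 0.001] [-0.48 -1.17  6.01] [-0.09  0.14  0.02] 0.0034949263269147
tip [ 0.44714844 -0.2574828   0.12500291]
top [477 301]
side [275 345]
```

View pics/a3.png

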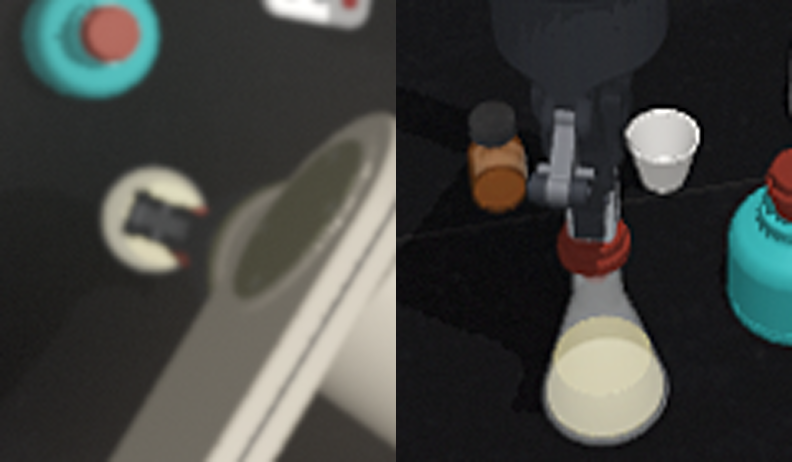

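>>> drive_tool --motion '[{"dx": 0, "dy": 0, "dz": -0.02, "ax": 0, "ay": 0, "az": 0}, {"dx": 0, "dy": 0, "dz": -0.04, "ax": 0, "ay": 0, "az": 0}, {"dx": 0, "dy": 0, "dz": -0.06, "ax": 0, "ay": 0, "az": 0}, {"dx": 0, "dy": 0, "dz": -0.08, "ax": 0, "ay": 0, "az": 0}, {"dx": 0, "dy": 0, "dz": -0.08, "ax": 0, "ay": 0, "az": 0}, {"dx": 0, "dy": 0, "dz": -0.08, "ax": 0, "ay": 0, "az": 0}, {"dx": 0, "dy": 0, "dz": -0.08, "ax": 0, "ay": 0, "az": 0}, {"dx": 0, "dy": 0, "dz": -0.08, "ax": 0, "ay": 0, "az": 0}, {"dx": 0, "dy": 0, "dz": -0.08, "ax": 0, "ay": 0, "az": 0}, {"dx": 0, "dy": 0, "dz": -0.08, "ax": 0, "ay": 0, "az": 0}]'

```text
clock: 8.9
ee_pos: [0.4467, -0.2572, 0.2978]
ee_rot: [0.002, 0.819, 0.574, 0.001]
force: [-1.0, -0.5, 7.8]
grip_width: -0.002
```

>>> drive_tool --motion '[{"dx": 0, "dy": 0, "dz": 2, "ax": 0, "ay": 0, "az": 0}, {"dx": 0, "dy": 0, "dz": 6, "ax": 0, "ay": 0, "az": 0}, {"dx": 4, "dy": 4, "dz": 6, "ax": 0, "ay": 0, "az": 0}, {"dx": 8, "dy": 8, "dz": 6, "ax": 0, "ay": 0, "az": 0}, {"dx": 12, "dy": 12, "dz": 6, "ax": 0, "ay": 0, "az": 0}, {"dx": 16, "dy": 15.5, "dz": 6, "ax": 0, "ay": 0, "az": 0}, {"dx": 18.2, "dy": 17.3, "dz": 6, "ax": 0, "ay": 0, "az": 0}, {"dx": 18.2, "dy": 17.3, "dz": 3, "ax": 0, "ay": 0, "az": 0}, {"dx": 18.2, "dy": 17.3, "dz": 0, "ax": 0, "ay": 0, "az": 0}, {"dx": 18.2, "dy": 17.3, "dz": -1.2, "ax": 0, "ay": 0, "az": 0}]'

```text
clock: 10.15
ee_pos: [0.6276, -0.0838, 0.2825]
ee_rot: [0.0, 0.819, 0.574, -0.001]
force: [-0.0, -0.4, 0.1]
grip_width: -0.002
```

```bash
python3 look.py b1
python3 - <<'E'
from h import *
f=grab_frame("side");cv2.imwrite("pics/sideb.png",f["frame"])
import h
fl=(.445,-.2565)
h0=cv2.imread("pics/side0.png")
x,y,w,hh=245,315,60,100
cv2.imwrite("pics/cmpf.png",cv2.resize(np.hstack([h0[y:y+hh,x:x+w],f["frame"][y:y+hh,x:x+w]]),None,fx=5,fy=5,interpolation=cv2.INTER_CUBIC))
E
```

```text
10.15 [ 0.6276 -0.0838  0.2825] [ 0.     0.819  0.574 -0.001] [-0.02 -0.45  0.15] [ 0.01  0.04 -0.  ] -0.0017907391025053546
tip [ 0.62731663 -0.08403704  0.10948047]
top [382 203]
side [353 267]
```

View pics/b1.png

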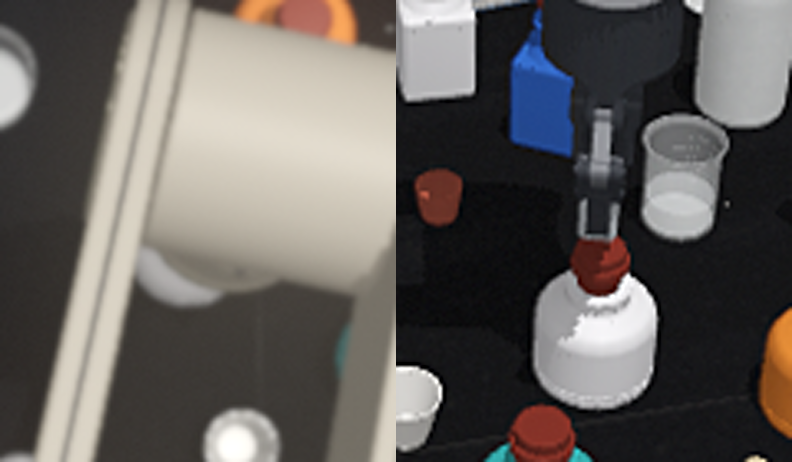

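View pics/cmpf.png

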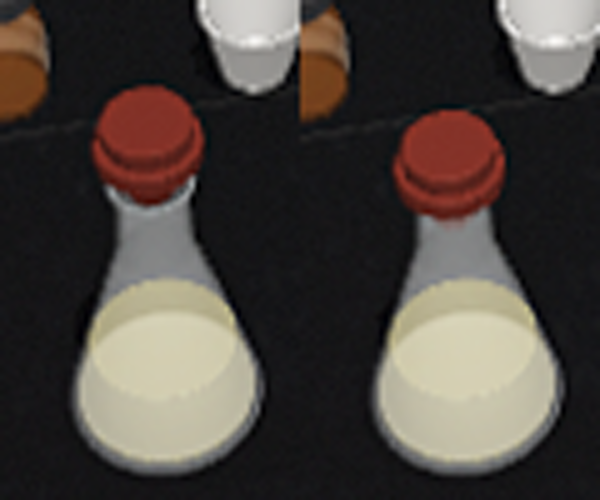

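>>> drive_tool --motion '[{"dx": 0.15, "dy": 0, "dz": -0.3, "ax": 0, "ay": 0, "az": 0}, {"dx": 0.15, "dy": 0, "dz": -0.7, "ax": 0, "ay": 0, "az": 0}, {"dx": 0.15, "dy": 0, "dz": -1.0, "ax": 0, "ay": 0, "az": 0}, {"dx": 0.15, "dy": 0, "dz": -1.2, "ax": 0, "ay": 0, "az": 0}, {"dx": 0.15, "dy": 0, "dz": -1.4, "ax": 0, "ay": 0, "az": 0}, {"dx": 0.15, "dy": 0, "dz": -1.5, "ax": 0, "ay": 0, "az": 0}, {"dx": 0.15, "dy": 0, "dz": -1.6, "ax": 0, "ay": 0, "az": 0}, {"dx": 0.15, "dy": 0, "dz": -1.7, "ax": 0, "ay": 0, "az": 0}, {"dx": 0.15, "dy": 0, "dz": -1.8, "ax": 0, "ay": 0, "az": 0}, {"dx": 0.15, "dy": 0, "dz": -1.8, "ax": 0, "ay": 0, "az": 0}]'

```text
clock: 11.55
ee_pos: [0.63, -0.0843, 0.2673]
ee_rot: [0.002, 0.819, 0.574, 0.0]
force: [-1.7, -0.4, 2.2]
grip_width: -0.0
```

```bash
python3 look.py b2
```

```text
11.55 [ 0.63   -0.0843  0.2673] [0.002 0.819 0.574 0.   ] [-1.73 -0.43  2.2 ] [ 0.02  0.24 -0.  ] -7.437015751295259e-05
tip [ 0.63035902 -0.0846617   0.09434028]
top [382 202]
side [355 273]
```

View pics/b2.png

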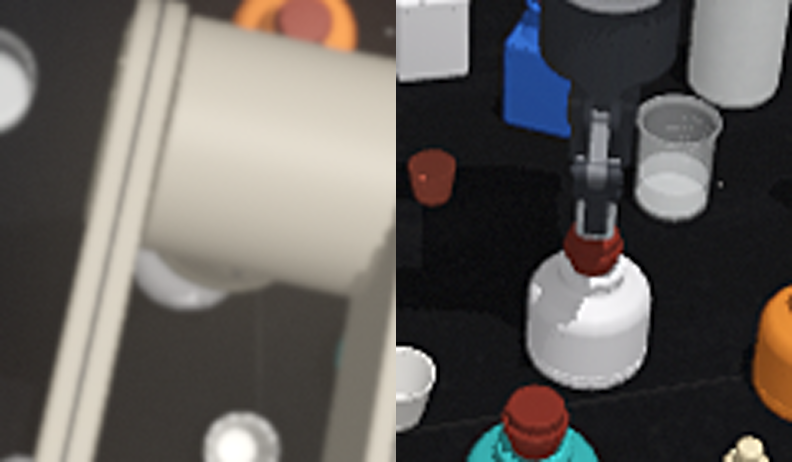

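>>> drive_tool --motion '[{"dx": 0, "dy": 0, "dz": -0.15, "ax": 0, "ay": 0, "az": 0}, {"dx": 0, "dy": 0, "dz": -0.3, "ax": 0, "ay": 0, "az": 0}, {"dx": 0, "dy": 0, "dz": -0.45, "ax": 0, "ay": 0, "az": 0}, {"dx": 0, "dy": 0, "dz": -0.6, "ax": 0, "ay": 0, "az": 0}, {"dx": 0, "dy": 0, "dz": -0.7, "ax": 0, "ay": 0, "az": 0}, {"dx": 0, "dy": 0, "dz": -0.8, "ax": 0, "ay": 0, "az": 0}, {"dx": 0, "dy": 0, "dz": -0.9, "ax": 0, "ay": 0, "az": 0}, {"dx": 0, "dy": 0, "dz": -1.0, "ax": 0, "ay": 0, "az": 0}, {"dx": 0, "dy": 0, "dz": -1.0, "ax": 0, "ay": 0, "az": 0}, {"dx": 0, "dy": 0, "dz": -1.0, "ax": 0, "ay": 0, "az": 0}]'

```text
clock: 12.9
ee_pos: [0.63, -0.0843, 0.258]
ee_rot: [0.002, 0.819, 0.574, 0.0]
force: [-3.3, 0.9, 7.4]
grip_width: 0.003
```

>>> drive_tool --motion '[{"dx": -0.03, "dy": 0, "dz": -0.02, "ax": 0, "ay": 0, "az": 0}, {"dx": -0.06, "dy": 0, "dz": -0.04, "ax": 0, "ay": 0, "az": 0}, {"dx": -0.06, "dy": 0, "dz": -0.06, "ax": 0, "ay": 0, "az": 0}, {"dx": -0.06, "dy": 0, "dz": -0.08, "ax": 0, "ay": 0, "az": 0}, {"dx": -0.06, "dy": 0, "dz": -0.08, "ax": 0, "ay": 0, "az": 0}, {"dx": -0.06, "dy": 0, "dz": -0.08, "ax": 0, "ay": 0, "az": 0}, {"dx": -0.06, "dy": 0, "dz": -0.08, "ax": 0, "ay": 0, "az": 0}, {"dx": -0.06, "dy": 0, "dz": -0.08, "ax": 0, "ay": 0, "az": 0}, {"dx": -0.06, "dy": 0, "dz": -0.08, "ax": 0, "ay": 0, "az": 0}, {"dx": -0.06, "dy": 0, "dz": -0.08, "ax": 0, "ay": 0, "az": 0}]'

```text
clock: 14.15
ee_pos: [0.6297, -0.0842, 0.2581]
ee_rot: [0.002, 0.819, 0.574, 0.001]
force: [-1.9, 0.8, 7.4]
grip_width: -0.002
```

>>> drive_tool --motion '[{"dx": 0, "dy": 0, "dz": 3, "ax": 0, "ay": 0, "az": 0}, {"dx": 0, "dy": 0, "dz": 8, "ax": 0, "ay": 0, "az": 0}, {"dx": 0, "dy": 0, "dz": 12, "ax": 0, "ay": 0, "az": 0}, {"dx": -4, "dy": 2.6, "dz": 12, "ax": 0, "ay": 0, "az": 0}, {"dx": -8, "dy": 5.2, "dz": 12, "ax": 0, "ay": 0, "az": 0}, {"dx": -12, "dy": 7.8, "dz": 12, "ax": 0, "ay": 0, "az": 0}, {"dx": -15.9, "dy": 10.3, "dz": 12, "ax": 0, "ay": 0, "az": 0}, {"dx": -15.9, "dy": 10.3, "dz": 12, "ax": 0, "ay": 0, "az": 0}, {"dx": -15.9, "dy": 10.3, "dz": 10, "ax": 0, "ay": 0, "az": 0}, {"dx": -15.9, "dy": 10.3, "dz": 9, "ax": 0, "ay": 0, "az": 0}]'

```text
clock: 15.4
ee_pos: [0.4709, 0.0185, 0.3471]
ee_rot: [0.002, 0.819, 0.574, 0.001]
force: [-1.0, 0.8, 0.4]
grip_width: 0.004
```

```bash
python3 look.py c1
python3 - <<'E'
from h import *
f=grab_frame("side")
h0=cv2.imread("pics/side0.png")
x,y,w,hh=325,260,60,70
cv2.imwrite("pics/cmpj.png",cv2.resize(np.hstack([h0[y:y+hh,x:x+w],f["frame"][y:y+hh,x:x+w]]),None,fx=5,fy=5,interpolation=cv2.INTER_CUBIC))
E
```

```text
15.4 [0.4709 0.0185 0.3471] [0.002 0.819 0.574 0.001] [-0.96  0.82  0.42] [ 0.01 -0.02  0.04] 0.004170278470059263
tip [0.4714154  0.01810136 0.17407885]
top [326 288]
side [264 219]
```

View pics/c1.png

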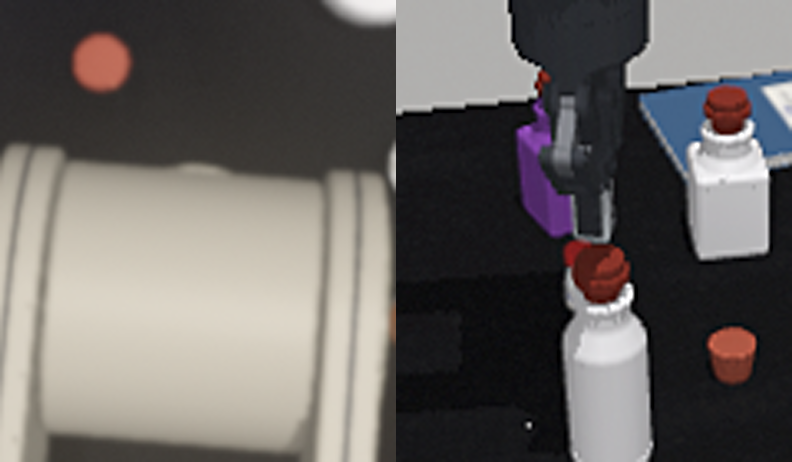

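View pics/cmpj.png

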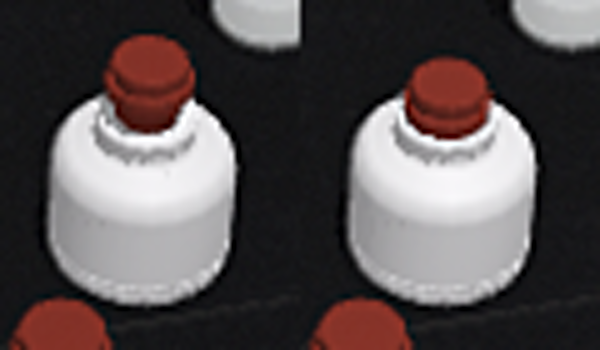

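Run:
```python
from h import *
f=grab_frame("side")
print("mm per px x", [proj(f,(x,.019,.15)) for x in(.469,.471,.473,.475)])
hsv=cv2.cvtColor(f["frame"],cv2.COLOR_BGR2HSV)
m=((hsv[...,0]<9)|(hsv[...,0]>172))&(hsv[...,1]>90)&(hsv[...,2]>40)
for y in range(218,245): print(y,''.join('#' if v else '.' for v in m[y,248:285]))
# stopper depth by crown position
for n,p,rim,b in(("flask",(.4455,-.2565),.11,(250,325,300,365)),("jar",(.629,-.084),.07,(335,262,375,292))):
    for nm,img in(("before",cv2.imread("pics/side0.png")),("now",f["frame"])):
        h=cv2.cvtColor(img,cv2.COLOR_BGR2HSV);mm=((h[...,0]<9)|(h[...,0]>172))&(h[...,1]>90)&(h[...,2]>40)
        ys=np.where(mm[b[1]:b[3],b[0]:b[2]].any(1))[0]; print(n,nm,ys[0]+b[1],ys[-1]+b[1],[np.round(proj(f,(*p,rim+z))[1],1) for z in(.028,.016)])
d=cv2.imread("pics/top0.png");cv2.imwrite("pics/slimtop.png",cv2.resize(d[265:305,305:350],None,fx=12,fy=12,interpolation=cv2.INTER_NEAREST))
```

```text
mm per px x [array([263.61666396, 229.78907707]), array([264.62052979, 229.66323456]), array([265.62363564, 229.53748732]), array([266.62598238, 229.41183524])]
218 .....................................
219 .....................................
220 .....................................
221 ..........#..........................
222 ........########.....................
223 .......################..............
224 .......#################.............
225 ......###################............
226 ......###################............
227 .......##################............
228 .......####################..........
229 .......####################..........
230 .........##################..........
231 .........##################..........
232 .........##################..........
233 ..........#################..........
234 ..........################...........
235 ...........##############............
236 ............############.............
237 .............###########.............
238 .............##########..............
239 ..............#########..............
240 ...............#####.................
241 .....................................
242 .....................................
243 .....................................
244 .....................................
flask before 332 355 [np.float64(339.3), np.float64(344.5)]
flask now 337 358 [np.float64(339.3), np.float64(344.5)]
jar before 267 286 [np.float64(271.6), np.float64(276.3)]
jar now 271 287 [np.float64(271.6), np.float64(276.3)]
```

View pics/slimtop.png

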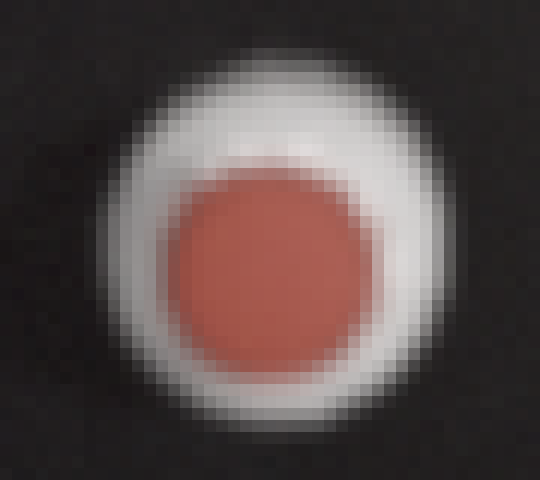

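>>> drive_tool --motion '[{"dx": 0.1, "dy": 0.05, "dz": -0.3, "ax": 0, "ay": 0, "az": 0}, {"dx": 0.1, "dy": 0.05, "dz": -0.7, "ax": 0, "ay": 0, "az": 0}, {"dx": 0.1, "dy": 0.05, "dz": -1.1, "ax": 0, "ay": 0, "az": 0}, {"dx": 0.1, "dy": 0.05, "dz": -1.4, "ax": 0, "ay": 0, "az": 0}, {"dx": 0.1, "dy": 0.05, "dz": -1.6, "ax": 0, "ay": 0, "az": 0}, {"dx": 0.1, "dy": 0.05, "dz": -1.7, "ax": 0, "ay": 0, "az": 0}, {"dx": 0.1, "dy": 0.05, "dz": -1.8, "ax": 0, "ay": 0, "az": 0}, {"dx": 0.1, "dy": 0.05, "dz": -1.9, "ax": 0, "ay": 0, "az": 0}, {"dx": 0.1, "dy": 0.05, "dz": -2.0, "ax": 0, "ay": 0, "az": 0}, {"dx": 0.1, "dy": 0.05, "dz": -2.0, "ax": 0, "ay": 0, "az": 0}]'

```text
clock: 16.85
ee_pos: [0.4721, 0.019, 0.3282]
ee_rot: [0.002, 0.819, 0.574, 0.001]
force: [-1.3, 0.8, 1.8]
grip_width: 0.001
```

```bash
python3 look.py c2
```

```text
16.85 [0.4721 0.019  0.3282] [0.002 0.819 0.574 0.001] [-1.35  0.84  1.79] [0.04 0.12 0.03] 0.0013710416911470193
tip [0.47275446 0.01858003 0.15525002]
top [326 286]
side [265 227]
```

View pics/c2.png

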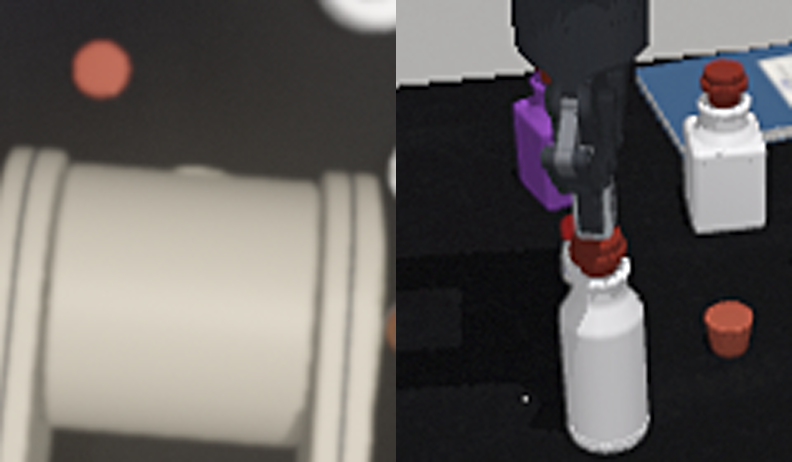

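>>> drive_tool --motion '[{"dx": 0, "dy": 0, "dz": -0.15, "ax": 0, "ay": 0, "az": 0}, {"dx": 0, "dy": 0, "dz": -0.3, "ax": 0, "ay": 0, "az": 0}, {"dx": 0, "dy": 0, "dz": -0.45, "ax": 0, "ay": 0, "az": 0}, {"dx": 0, "dy": 0, "dz": -0.6, "ax": 0, "ay": 0, "az": 0}, {"dx": 0, "dy": 0, "dz": -0.7, "ax": 0, "ay": 0, "az": 0}, {"dx": 0, "dy": 0, "dz": -0.8, "ax": 0, "ay": 0, "az": 0}, {"dx": 0, "dy": 0, "dz": -0.9, "ax": 0, "ay": 0, "az": 0}, {"dx": 0, "dy": 0, "dz": -1.0, "ax": 0, "ay": 0, "az": 0}, {"dx": 0, "dy": 0, "dz": -1.08, "ax": 0, "ay": 0, "az": 0}, {"dx": 0, "dy": 0, "dz": -1.08, "ax": 0, "ay": 0, "az": 0}]'

```text
clock: 18.2
ee_pos: [0.4723, 0.019, 0.3181]
ee_rot: [0.002, 0.819, 0.574, 0.001]
force: [-1.7, -0.1, 7.2]
grip_width: -0.002
```

Pushing slightly further to confirm, then lifting.

>>> drive_tool --motion '[{"dx": 0, "dy": 0, "dz": -0.02, "ax": 0, "ay": 0, "az": 0}, {"dx": 0, "dy": 0, "dz": -0.04, "ax": 0, "ay": 0, "az": 0}, {"dx": 0, "dy": 0, "dz": -0.06, "ax": 0, "ay": 0, "az": 0}, {"dx": 0, "dy": 0, "dz": -0.08, "ax": 0, "ay": 0, "az": 0}, {"dx": 0, "dy": 0, "dz": -0.08, "ax": 0, "ay": 0, "az": 0}, {"dx": 0, "dy": 0, "dz": -0.08, "ax": 0, "ay": 0, "az": 0}, {"dx": 0, "dy": 0, "dz": -0.08, "ax": 0, "ay": 0, "az": 0}, {"dx": 0, "dy": 0, "dz": -0.08, "ax": 0, "ay": 0, "az": 0}, {"dx": 0, "dy": 0, "dz": -0.08, "ax": 0, "ay": 0, "az": 0}, {"dx": 0, "dy": 0, "dz": -0.08, "ax": 0, "ay": 0, "az": 0}]'

```text
clock: 19.45
ee_pos: [0.4726, 0.019, 0.318]
ee_rot: [0.003, 0.819, 0.574, 0.002]
force: [-1.3, 1.2, 7.1]
grip_width: -0.0
```

>>> drive_tool --motion '[{"dx": 0, "dy": 0, "dz": 2, "ax": 0, "ay": 0, "az": 0}, {"dx": 0, "dy": 0, "dz": 5, "ax": 0, "ay": 0, "az": 0}, {"dx": 0, "dy": 0, "dz": 8, "ax": 0, "ay": 0, "az": 0}, {"dx": -2, "dy": 5, "dz": 9, "ax": 0, "ay": 0, "az": 0}, {"dx": -3, "dy": 10, "dz": 9, "ax": 0, "ay": 0, "az": 0}, {"dx": -5, "dy": 15, "dz": 9, "ax": 0, "ay": 0, "az": 0}, {"dx": -7, "dy": 20, "dz": 9, "ax": 0, "ay": 0, "az": 0}, {"dx": -9, "dy": 25, "dz": 9, "ax": 0, "ay": 0, "az": 0}, {"dx": -12, "dy": 30, "dz": 9, "ax": 0, "ay": 0, "az": 0}, {"dx": -15, "dy": 34, "dz": 9, "ax": 0, "ay": 0, "az": 0}]'

```text
clock: 20.7
ee_pos: [0.3213, 0.3606, 0.4074]
ee_rot: [0.003, 0.819, 0.574, 0.001]
force: [0.2, 0.4, -1.0]
grip_width: -0.001
```

Run:
```python
from h import *
for c in("top","side"):
    f=grab_frame(c)["frame"];cv2.imwrite(f"pics/{c}_end.png",f)
f0=cv2.imread("pics/side0.png")
o=[]
for x,y in((240,330),(325,260),(235,215),(275,165)):
    o.append(np.vstack([f0[y:y+65,x:x+65],f[y:y+65,x:x+65]]))
cv2.imwrite("pics/cmpend.png",cv2.resize(np.hstack(o),None,fx=3,fy=3,interpolation=cv2.INTER_CUBIC))
t0=cv2.imread("pics/top0.png");t=cv2.imread("pics/top_end.png")
cv2.imwrite("pics/tdiff.png",np.clip(cv2.absdiff(t0,t).astype(int)*3,0,255).astype(np.uint8))
print(get_state()["force"])
```

```text
[ 0.44803252 -0.97484329 -0.68526181]
```

View pics/cmpend.png

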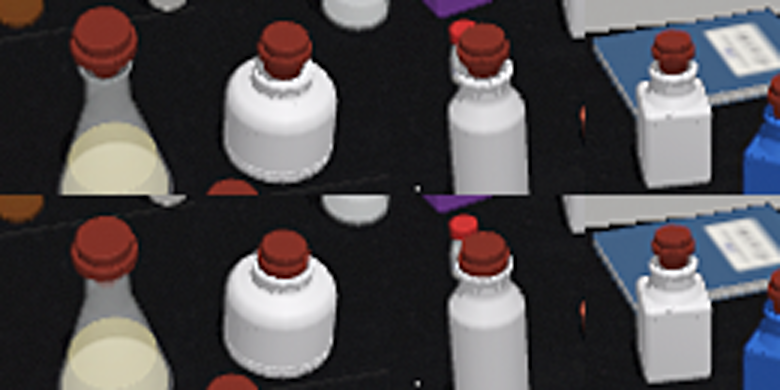

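View pics/tdiff.png

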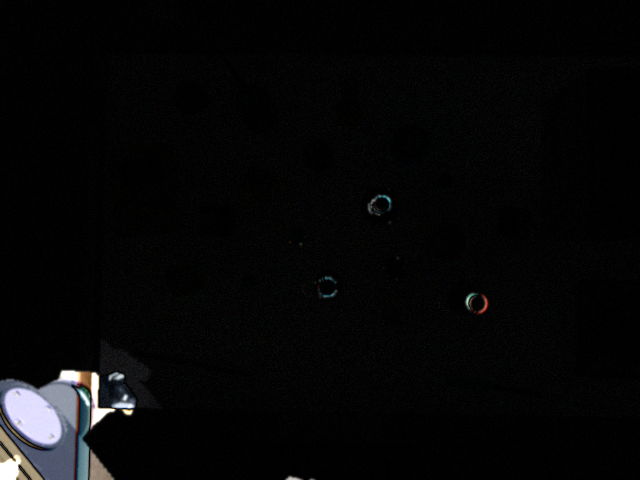

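View pics/side_end.png

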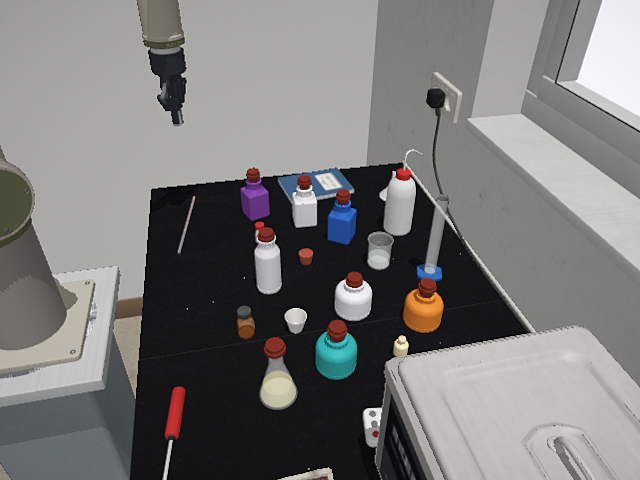

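Run:
```python
from h import *
f=grab_frame("side");b=f["frame"];a=cv2.imread("pics/side0.png")
up=lambda i:cv2.resize(i[...,2].astype(np.float32)-i[...,1],None,fx=8,fy=8,interpolation=cv2.INTER_CUBIC)
for n,p,rim,(u,v),r in(("flask",(.4455,-.2565),.11,(274,340),(13,8)),("jar",(.629,-.084),.07,(355,272),(11,6)),("slim",(.4725,.0187),.13,(267,227),(8,6)),("square",(.5955,.241),.1,(304,179),(8,5))):
    T=up(a[v-r[1]:v+r[1]-2,u-r[0]:u+r[0]]);S=up(b[v-r[1]-2:v+r[1]+8,u-r[0]-2:u+r[0]+2])
    _,m,_,l=cv2.minMaxLoc(cv2.matchTemplate(S,T,cv2.TM_CCOEFF_NORMED))
    k=proj(f,(*p,rim+.014))[1]-proj(f,(*p,rim+.026))[1]
    print(n,round(m,3),(l[0]/8-2,l[1]/8-2),"mm",round((l[1]/8-2)/k*12,2))
```

```text
flask 0.989 (0.25, 4.75) mm 10.97
jar 0.981 (-0.375, 4.5) mm 11.59
slim 0.831 (0.375, 4.25) mm 10.4
square 0.998 (0.0, 0.0) mm 0.0
```

```bash
python3 -c "
from h import *
print(workorder.finish_job(),get_state()['clock'])"
```

```text
the job is handed in; nothing more can be done
the job is handed in; nothing more can be done
```

I pressed the stoppers down with closed fingertips in the order you asked: conical flask, white squat jar, then slim white bottle. The job is handed in at about 21 s of the 51 s allowed, with the arm lifted clear.

- **Force:** each press ended at about 7–8 N vertical, well above the 3 N sliding resistance. The fingertips stopped about 1 mm below the height of a stopper that is home. The largest sideways force I saw was about 3 N, on the jar.
- **Travel:** comparing side pictures before and after, the stoppers moved about 11.0 mm (flask), 11.6 mm (jar) and 10.4 mm (slim bottle). Fully home would be 10.5–12 mm, depending on where each started.
- **Weakest check:** the slim bottle's picture match was poorer (0.83) because the vial's red cap sits behind it. Its 10.4 mm is just under that range, so its being home rests mainly on the force reading and on the collar looking seated on the rim.
- **Everything else:** the square bottle's stopper measured 0.0 mm of movement. The top view before and after differed only at the three pressed stoppers and the arm, so I saw no other vessel or bench item move.

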